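# Centre the red-banded card pack on the check scale

### The arm

A 6-joint arm with a two-finger parallel gripper is mounted at the origin on the work surface; the furniture and walls round the work are solid. World frame = base frame: x ahead of the robot, y to its left, z up, the work surface at z = 0. Lengths are in m, angles in rad, forces in N, time in s.
With the tool pointing down it reaches from about 0.3 to 0.775 m from the base axis. Payload 14.6 kg.
Tool frame: the origin (TCP) lies on the centre line of the jaws, within the pads' length; the fingertips stand 19 mm ahead of it and the grasp point (between the pads) is the TCP; z points along the fingers, y is the direction in which the jaws open and shut (so a half turn about z gives the same grasp; the last joint's range is limited). The gripper opens to 94 mm and grips with 3 to 60 N. Pads are 16 mm wide; open, the fingers measure 119 mm over their backs; the gripper's body (75 mm by 177 mm) begins 78 mm behind the grasp point.
Start: joints at [-0.067, 0.3, 1.521, -0, 1.321, -0.067], TCP at [0.55, -0, 0.224] pointing down, gripper open.
Joint ranges: [-3.03, 3.03], [-0.79, 2.21], [0.23, 2.52], [-1.04, 4.18], [0, 3.07], [-2.55, 2.55]. Speed limits (rad/s): [2.22, 2.22, 2.57, 3.14, 3.14, 3.14].

### API

Orientations are given as [roll, pitch, yaw] about the fixed x, y, z axes, in that order (R = Rz(yaw) Ry(pitch) Rx(roll)).
In Python, from station import ctrl gives the robot as it stands. The module is installed in compiled form; this text tells all that it offers.
- The arm moves only by the shell command python3 -m creep 'ROWS' [FORCE]. ROWS is a JSON object of lists of equal length, an entry for each row: "translation": the shift along the world's x, y, z in mm, a list of three; "yaw": the turn about the world's z in rad; "gripper": the closure in counts, from 0 (fully open) to 255 (shut). A call has 1 to 5 rows; each row is the pose to reach, as a shift and turn from the pose measured when the call began; what a row does not reach only later rows make up. A row lasts 1/12 s, in which the tool goes at most 41.7 mm and 7.16 degrees, less where a joint would pass 70% of its speed; a pose out of reach is approached as far as the arm can. A call with a gripper value outside its range is refused whole. The fingers move at their own pace and stop on an object; FORCE is the grip in N (left out, the last holds). Time passes only in rows, so rows that repeat a pose let the fingers close. It gives the time, the measured TCP pose, the force and the opening at its end, in the units of the state.
- ctrl.get_obs(): the state, without advancing time (a new reading comes with each control period).
- ctrl.camera(name): name is "scene" or "side" or "wrist"; returns a dict with "pixels" (420x560x3 uint8, red, green, blue), "depth" (420x560 float32, m along the optical axis (not along the pixel's ray), 0 where there is no reading), "fx", "fy", "cx", "cy" (pixels), "R" (3x3) and "t" (3): a world point X has camera coordinates R X + t; the wrist camera has in their place "tool_from_camera" (4x4, takes a point from camera to tool coordinates, whose origin is the TCP and whose axes are the flange's). Camera axes: x right, y down, z forward; pixel columns grow to the right and rows downward; lengths in m; the calibration is good to about 2 mm. A picture is of the moment at which its call begins: read the wrist's pose just before it.
- ctrl.hand_in(): hands the job in, once; it reports no verdict.
The state is a dict: "time_s": time; "qpos": joint angles; "joint_vel": joint speeds; "tau": joint torques, N m; "ee_pos": TCP position; "eef_rot": TCP orientation; "force": force on the tool from outside, world axes, zero at the start; "moment": the same for the moment, N m; "grip_width": finger opening in m.
Only numpy, scipy, OpenCV 4.12 (cv2) and the standard library are available. Lean on these libraries where they do the work, as an engineer would, in place of code of your own. Each camera call takes 0.05 s, during which the arm holds its last target. There are 200 camera calls.

### The job

Take the card pack with the red band out of the rack, where it stands on edge, and lay it flat on the check scale's plate, centred between the two blue stops and in the printed outline, with its long side running from stop to stop. The first grip does not let you lay it flat, but it can be set down on edge (the plate has room), tipped over and taken again across its width. Leave the green-banded pack standing in the rack.

Things in the scene. Friction and masses are not known exactly. Their poses are not given: they have to be found in the camera images.
- red_pack: Pack of white insert cards with a RED band round its middle, 160 g; solid block 53 mm wide (its x), 88 mm long (its y), 19 mm thick (its z); loose card edges look up to 2 mm larger all round. Origin at the centre of one big face. At the start it stands on a long edge in the rack: x axis upright, z axis level.
- red_centre (a point): Middle of the red pack's block (same axes as the pack).
- green_centre (a point): Middle of the other pack, with a GREEN band: 60 x 96 x 21 mm, standing on edge in the rack in the same way. It must stay there.
- rack: Fixed grey rack, base plate 160 (x) x 114 (y) x 6 mm, origin at the centre of its underside. Two slots along its y, at x = -38 and +38 mm, 26 mm wide; slot walls 21 mm and end lips 13 mm above the table. Packs stand on the base plate; tops 59 mm (red) and 66 mm (green) above the table. Which pack is in which slot varies.
- stage_centre (a point): Centre of the top of the fixed check scale's plate, 32 mm above the table; also of the printed outline (60 x 96 mm). x across, y from stop to stop, z up. Stops: inner faces at y = -54 and +54 mm, 50 mm wide along x, 18 mm high above the plate. Plate 110 (x) x 132 (y) mm; grey housing x = -89 to +57, y = -68 to +68 mm, lower than the plate on the -x side.
- bag_sealer: Blue bag sealer, fixed, between rack and scale: x 0.26 to 0.59, y 0.12 to 0.23, body 60 mm high; its raised lever reaches 0.25 m above the table at the end near the robot. Also keep the arm clear of the solid stack of folded cloth on the robot's right: 0.46 m tall, x 0.16 to 0.43, y -0.22 to -0.07; the table just beyond it is hard to reach.

How it is judged:
By the outcome, as a careful person would: the job done as asked, in the order asked, and still so for the second after the job is handed in, with the robot touching nothing.
It also fails if it takes over 72 s, if anything falls off the work surface, if the arm or the gripper's body presses on something with over 40 N, if the wrist force passes 120 N, or if a joint passes its speed limit or range.

## Working session

There is one attempt and no reset: what is moved stays moved. The work goes in short steps, Python scripts to look and compute and a shell command to move; the robot and the scene stay as the last step left them, time stands still between calls to the robot, and variables do not carry over. Pictures are saved under pics/ and viewed, about 8 in all and at most 12, crops included, and the job is handed in when it is done.

```bash
mkdir -p pics; cat > h.py <<'E'
import numpy as np, cv2
from station import ctrl
from scipy.spatial.transform import Rotation as Rn
def cam(name):
    o=ctrl.get_obs(); c=ctrl.camera(name)
    if name=="wrist":
        T=np.array(c["tool_from_camera"]); Rt=Rn.from_euler('xyz',o["eef_rot"]).as_matrix()
        c["Rc"]=Rt@T[:3,:3]; c["o"]=Rt@T[:3,3]+np.array(o["ee_pos"])
    else:
        R=np.array(c["R"]); c["Rc"]=R.T; c["o"]=-R.T@np.array(c["t"])
    return c
def cloud(c):
    d=c["depth"]; v,u=np.mgrid[:d.shape[0],:d.shape[1]]
    p=np.stack([(u-c["cx"])/c["fx"]*d,(v-c["cy"])/c["fy"]*d,d],-1)
    return p@c["Rc"].T+c["o"]
def save(c,n): cv2.imwrite("pics/"+n,c["pixels"][...,::-1])
E
python3 - <<'E'
from h import *
print(ctrl.get_obs())
ims=[]
for n in("scene","side"):
    c=cam(n); ims.append(c["pixels"]); np.savez(n,**{k:v for k,v in c.items()})
    P=cloud(c); hsv=cv2.cvtColor(c["pixels"],cv2.COLOR_RGB2HSV)
    print(n,c["o"])
    for nm,lo,hi in(("red",0,8),("red2",172,180),("green",45,80),("blue",100,125)):
        m=cv2.inRange(hsv,(lo,110,60),(hi,255,255))
        k,l,s,ce=cv2.connectedComponentsWithStats(m)
        for i in range(1,k):
            if s[i,4]>60:
                q=P[(l==i)&(c["depth"]>0)]
                print(nm,s[i],np.median(q,0).round(3),q.min(0).round(3),q.max(0).round(3))
cv2.imwrite("pics/a.png",cv2.resize(np.hstack(ims),(800,300))[...,::-1])
cv2.imwrite("pics/scene.png",ims[0][...,::-1])
E
```

```text
{'time_s': 0.0, 'qpos': array([-6.66202379e-02,  3.00472737e-01,  1.52162715e+00, -2.50627204e-06,
        1.32067536e+00, -6.66051463e-02]), 'joint_vel': array([-1.17088297e-03, -3.14675839e-04,  1.30238625e-03, -7.91352171e-05,
        1.96595861e-04, -1.36241390e-03]), 'tau': array([-1.53750298e-03, -5.31805658e+01, -3.52735734e+01,  7.07558286e-02,
        2.43994006e-02, -4.79655944e-05]), 'ee_pos': array([5.49746459e-01, 2.23927834e-06, 2.23865928e-01]), 'eef_rot': array([-3.14041253e+00, -7.62860661e-05,  1.57078181e+00]), 'force': array([-0.20661782, -0.97198449,  0.52377675]), 'moment': array([0.02112857, 0.0198626 , 0.06403516]), 'grip_width': 0.093968580747322}
scene [0.55629701 0.60795787 0.77808934]
red [466   0  28  12 170] [-0.368 -0.769 -0.313] [-0.414 -0.807 -0.319] [ 0.046 -0.197  0.148]
red [279 221  60  15 118] [0.444 0.215 0.042] [0.393 0.209 0.038] [0.499 0.221 0.048]
green [293 134   8  18 137] [0.435 0.012 0.027] [ 0.424 -0.01   0.024] [0.443 0.035 0.031]
blue [250 103  24   9 184] [ 0.493 -0.072  0.048] [ 0.47  -0.082  0.033] [ 0.517 -0.064  0.053]
blue [246 
[... 411 characters left out ...]
9  45 213] [0.673 0.395 0.   ] [ 0.628  0.375 -0.004] [0.699 0.405 0.004]
red [168 325  21  11  87] [0.687 0.015 0.   ] [ 0.68   0.    -0.005] [0.696 0.031 0.003]
red [187 326  17  10  67] [0.689 0.042 0.001] [ 0.681  0.032 -0.004] [0.694 0.057 0.005]
red [251 331  32  15 149] [ 0.688  0.158 -0.   ] [ 0.68   0.135 -0.006] [0.698 0.185 0.004]
red [314 337  33  12 140] [0.689 0.263 0.   ] [ 0.681  0.236 -0.007] [0.698 0.287 0.005]
red [358 340  20  12  74] [ 0.69   0.32  -0.001] [ 0.68   0.306 -0.008] [0.696 0.337 0.002]
red [383 342  19  13  68] [0.687 0.358 0.001] [ 0.681  0.346 -0.008] [0.698 0.373 0.005]
blue [201 209  12  24 113] [0.514 0.043 0.051] [0.49  0.037 0.047] [0.536 0.049 0.054]
```

View pics/a.png

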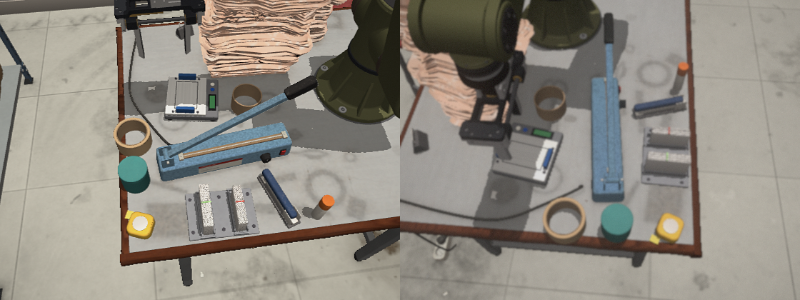

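```bash
python3 - <<'E'
import numpy as np,cv2
a=np.hstack([np.load(n+".npz")["pixels"][40:280,160:480] if n=="scene" else np.load(n+".npz")["pixels"][150:390,140:460] for n in("scene","side")])
cv2.imwrite("pics/b.png",cv2.resize(a,(800,300),interpolation=cv2.INTER_CUBIC)[...,::-1])
E
```

```text
(no output)
```

The scene view shows the scale with its blue stops at about (262,135), the sealer in the middle, and the rack with two white packs at about (290–335, 290). No bands can be made out at this size. Next I measure from the depth and view a zoom.

View pics/b.png

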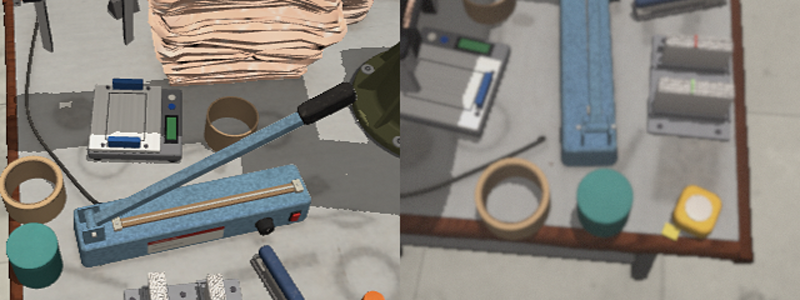

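```bash
python3 - <<'E'
import numpy as np,cv2
from h import cloud
for n in("scene","side"):
    c=dict(np.load(n+".npz")); P=cloud(c); x,y,z=P[...,0],P[...,1],P[...,2]
    for nm,m in(("pk",(y>.25)&(y<.5)&(x>.2)&(x<.8)&(z>.05)&(z<.08)),("stops",(y<.1)&(y>-.15)&(x>.4)&(x<.6)&(z>.045)&(z<.056)),("plate",(y<.1)&(y>-.15)&(x>.4)&(x<.62)&(z>.028)&(z<.036))):
        k,l,s,_=cv2.connectedComponentsWithStats(m.astype(np.uint8))
        for i in range(1,k):
            if s[i,4]>60:
                q=P[l==i]; r=cv2.minAreaRect((q[:,:2]*1000).astype(np.float32))
                print(n,nm,s[i],np.round(r[0],1),np.round(r[1],1),round(r[2],1),"z",np.percentile(q[:,2],[5,50,95]).round(4), c["pixels"][l==i].mean(0).round())
E
```

```text
scene pk [279 257  21  64 874] [498.3 325.2] [99.7 21.9] 88.5 z [0.0596 0.0673 0.0699] [202. 198. 188.]
scene pk [325 259  22  58 725] [423.  331.2] [93.7 21. ] 88.5 z [0.0542 0.0605 0.0629] [194. 185. 177.]
scene pk [444 279  21  19 154] [245.8 363.6] [14.4 26.3] 35.5 z [0.051  0.0668 0.0784] [101.  74.  54.]
scene stops [250 103  25   6 125] [492.3 -74.1] [13.8 48.9] 79.1 z [0.0464 0.0499 0.0523] [30. 54. 85.]
scene stops [246 149  27   6 146] [511.9  42.2] [12.7 49.4] 79.4 z [0.0459 0.0499 0.0525] [ 51.  85. 131.]
scene plate [291  92  15  11  69] [416.7 -98.9] [17.8 35.2] 51.1 z [0.0285 0.0335 0.0358] [186. 156. 134.]
scene plate [ 231  108   59   54 2599] [502. -15.] [133.9 111.7] 81.4 z [0.0302 0.0326 0.0349] [158. 155. 149.]
side pk [386  96  16  16 148] [248.3 358.6] [25.3 12.4] 84.8 z [0.0518 0.0667 0.0788] [104.  87.  78.]
side pk [352 177  54  18 686] [423.7 331.2] [92.4 23.7] 88.2 z [0.0521 0.0611 0.0639] [155. 147. 143.]
side pk [ 345  212   62   22 1011] [499.3 325. ] [99.  23.5] 88.9 z [0.0531 0.0675 0.0706] [157. 152. 146.]
side stops [199 208  15  28 181] [512.7  42.1] [10.5 50.2] 80.9 z [0.0463 0.051  0.0533] [ 74.  94. 130.]
side plate [ 128  179   94   77 3651] [489.1 -13.3] [132.3 139.4] 80.2 z [0.0302 0.0334 0.0353] [145. 143. 138.]
```

The red band shows faintly on the shorter, nearer pack at (0.423, 0.331). The green one is on the pack at x = 0.498. Stage centre is about (0.502, -0.015), and the stop-to-stop axis is about -9.6° from y. I start moving, staying high over the sealer.

```bash
python3 - <<'E'
from h import *
c=cam("wrist"); np.savez("w0",**c); save(c,"w0.png")
E
python3 -m creep '{"translation":[[0,0,40],[0,0,80],[-10,20,105],[-30,60,105],[-45,95,105]],"yaw":[0,0,0,0,-0.026],"gripper":[133,133,133,133,133]}' 20
python3 -m creep '{"translation":[[-15,38,0],[-30,77,0],[-45,115,0],[-60,153,0],[-72,190,0]],"yaw":[0,0,0,0,0],"gripper":[133,133,133,133,133]}'
```

```text
time_s: 0.57
ee_pos: [0.5044, 0.0954, 0.3302]
eef_rot: [3.14, -0.0, 1.543]
force: [1.6, 0.6, -0.2]
grip_width: 0.0645
time_s: 0.98
ee_pos: [0.4309, 0.2871, 0.3303]
eef_rot: [3.14, -0.0, 1.543]
force: [1.5, -0.6, 0.1]
grip_width: 0.0453
```

View pics/w0.png

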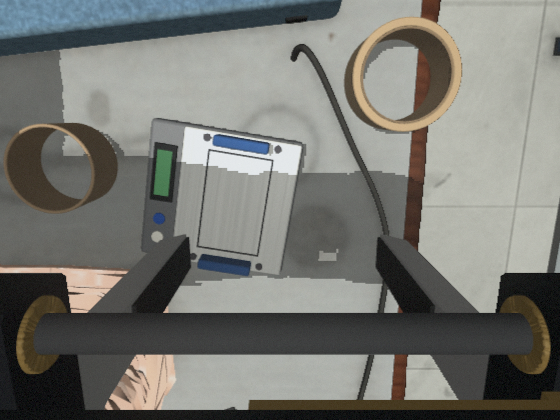

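The wrist view shows the scale with the outline's corners at about (208,150), (273,160), (259,256) and (197,246). The stops are at (241,144) and (224,265), and the LCD is on the -x side. Next I cast the outline onto z = 0.032 and take the rack from above.

```bash
cat >> h.py <<'E'
def ray(c,uv,z):
    uv=np.asarray(uv,float).reshape(-1,2)
    d=np.c_[(uv[:,0]-c["cx"])/c["fx"],(uv[:,1]-c["cy"])/c["fy"],np.ones(len(uv))]@c["Rc"].T
    return c["o"]+d*((z-c["o"][2])/d[:,2])[:,None]
E
python3 - <<'E'
from h import *
c=dict(np.load("w0.npz"))
g=cv2.cvtColor(c["pixels"],cv2.COLOR_RGB2GRAY)
th=cv2.adaptiveThreshold(g,255,0,cv2.THRESH_BINARY_INV,9,12)
th[:140]=0;th[270:]=0;th[:,:190]=0;th[:,285:]=0
cs,_=cv2.findContours(th,cv2.RETR_LIST,2)
for k in cs:
    r=cv2.minAreaRect(k)
    if 50<min(r[1])<90:
        w=ray(c,cv2.boxPoints(r),.032)[:,:2]*1000
        W=ray(c,k.reshape(-1,2),.032)[:,:2]*1000; R=cv2.minAreaRect(W.astype(np.float32))
        print(np.round(R[0],1),np.round(R[1],1),round(R[2],2))
print("hand corners",ray(c,[(208,150),(273,160),(259,256),(197,246)],.032).mean(0))
P=cloud(c); hsv=cv2.cvtColor(c["pixels"],cv2.COLOR_RGB2HSV)
m=cv2.inRange(hsv,(100,110,60),(125,255,255)); k,l,s,_=cv2.connectedComponentsWithStats(m)
for i in range(1,k):
    if 100<s[i,4]<2000 and s[i,1]>110:
        v,u=np.where(l==i); q=ray(c,np.c_[u,v],.05)[:,:2]*1000; R=cv2.minAreaRect(q.astype(np.float32)); print("stop",s[i],np.round(R[0],1),np.round(R[1],1),R[2])
c=cam("wrist"); save(c,"w1.png"); np.savez("w1",**c); P=cloud(c)
hsv=cv2.cvtColor(c["pixels"],cv2.COLOR_RGB2HSV)
z=P[...,2]; m=((z>.05)&(z<.078)&(P[...,1]>.25)).astype(np.uint8)
k,l,s,_=cv2.connectedComponentsWithStats(m)
for i in range(1,k):
    if s[i,4]>150:
        v,u=np.where(l==i); h=np.median(z[l==i]); R=cv2.minAreaRect((ray(c,np.c_[u,v],h)[:,:2]*1000).astype(np.float32))
        hh=hsv[l==i]; hh=hh[hh[:,1]>120]
        print(s[i],np.round(R[0],1),np.round(R[1],1),round(R[2],2),h.round(4),"sat hue",np.median(hh[:,0]) if len(hh) else None,len(hh))
E
```

```text
[502.  -14.5] [95.8 59.9] 80.42
[502.1 -14.6] [97.9 62.8] 80.5
hand corners [ 0.50252832 -0.01477311  0.032     ]
stop [213 135  56  19 590] [512.3  44.2] [ 9.5 48.5] 80.52649688720703
stop [153 213  12  11 107] [435.  -23.3] [ 9.5 10.4] 89.97044372558594
stop [198 259  52  16 454] [493.  -70.8] [10.3 48.5] 80.40621185302734
[ 265   94   19   84 1398] [422.3 332.8] [92.1 20.4] 88.37 0.0595 sat hue 3.0 29
[ 330   94   24   91 1861] [496.6 327. ] [98.8 23.8] 88.5 0.0662 sat hue None 0
[104 103  20  25 230] [248.4 361.4] [25.7 19.5] 89.48 0.0656 sat hue 11.0 135
```

View pics/w1.png

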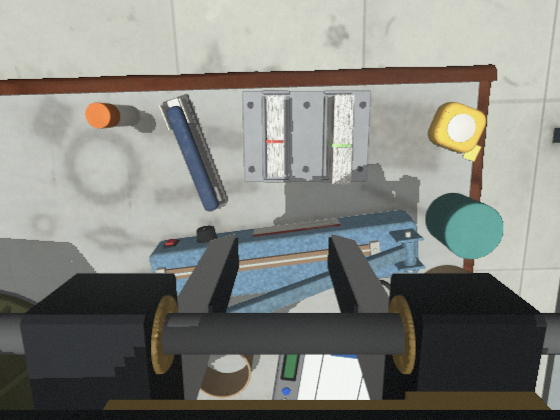

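This confirms the red band at (275,142) on the left pack and green at (342,146). Now I descend on the red pack. The targets are grasp (422.5, 332.5, z 45), and stage centre (502, -14.5) with its axis at 80.45°.

```bash
python3 -m creep '{"translation":[[-4,22,0],[-8,45,0],[-8,45,-40],[-8,45,-80],[-8,45,-120]],"yaw":[0,0,0,0,0],"gripper":[133,133,133,133,133]}' 
python3 -m creep '{"translation":[[0,0,-40],[0,0,-80],[0,0,-100],[0,0,-110],[0,0,-110]],"yaw":[0,0,0,0,0],"gripper":[133,133,133,133,133]}' 
```

```text
time_s: 1.45
ee_pos: [0.4207, 0.3373, 0.2084]
eef_rot: [3.141, -0.002, 1.548]
force: [0.5, 0.6, 0.1]
grip_width: 0.0447
time_s: 1.87
ee_pos: [0.4201, 0.3367, 0.0967]
eef_rot: [-3.14, -0.0, 1.547]
force: [-1.2, -0.0, -0.1]
grip_width: 0.0453
```

```bash
python3 -m creep '{"translation":[[2,-4,-20],[2,-4,-40],[2,-4,-51],[2,-4,-51],[2,-4,-51]],"yaw":[0,-0.004,-0.004,-0.004,-0.004],"gripper":[133,133,133,133,133]}' 
python3 -m creep '{"translation":[[0,0,0],[0,0,0],[0,0,0],[0,0,0],[0,0,0]],"yaw":[0,0,0,0,0],"gripper":[255,255,255,255,255]}' 15
python3 -m creep '{"translation":[[0,0,0],[0,0,5],[0,0,15],[0,0,30],[0,0,55]],"yaw":[0,0,0,0,0],"gripper":[255,255,255,255,255]}' 25
```

```text
time_s: 2.28
ee_pos: [0.4225, 0.3331, 0.0468]
eef_rot: [-3.141, -0.001, 1.544]
force: [-0.1, 0.2, 0.6]
grip_width: 0.045
time_s: 2.7
ee_pos: [0.4228, 0.3333, 0.0473]
eef_rot: [-3.141, -0.001, 1.544]
force: [-0.5, -0.1, 3.1]
grip_width: 0.0183
time_s: 3.12
ee_pos: [0.422, 0.3327, 0.102]
eef_rot: [-3.139, 0.001, 1.544]
force: [0.1, 0.3, -2.0]
grip_width: 0.0184
```

```bash
python3 -m creep '{"translation":[[0,0,40],[0,0,80],[0,0,120],[0,0,160],[0,0,200]],"yaw":[0,0,0,0,0],"gripper":[255,255,255,255,255]}' 
python3 -m creep '{"translation":[[5,-20,30],[16,-55,30],[28,-90,30],[40,-125,30],[52,-160,30]],"yaw":[0,0,-0.04,-0.08,-0.14],"gripper":[255,255,255,255,255]}'
python3 -m creep '{"translation":[[12,-35,0],[24,-70,0],[36,-105,0],[48,-145,0],[58,-170,0]],"yaw":[0,0,0,0,0],"gripper":[255,255,255,255,255]}'
```

```text
time_s: 3.53
ee_pos: [0.4213, 0.3323, 0.3051]
eef_rot: [-3.139, 0.0, 1.544]
force: [-0.7, 0.4, -1.3]
grip_width: 0.0178
time_s: 3.95
ee_pos: [0.4731, 0.1706, 0.3361]
eef_rot: [-3.14, -0.0, 1.403]
force: [0.9, 0.4, -1.2]
grip_width: 0.0179
time_s: 4.37
ee_pos: [0.531, -0.0025, 0.337]
eef_rot: [-3.141, 0.0, 1.401]
force: [-0.9, -0.3, -1.9]
grip_width: 0.0183
```

```bash
python3 -m creep '{"translation":[[6,-18,-30],[6,-18,-70],[6,-18,-110],[6,-18,-150],[6,-18,-190]],"yaw":[0,0,0,0,0],"gripper":[255,255,255,255,255]}' 
python3 -m creep '{"translation":[[0,0,-20],[0,0,-40],[0,0,-52],[0,0,-54],[0,0,-54]],"yaw":[0,0,0,0,0],"gripper":[255,255,255,255,255]}'
python3 - <<'E'
from h import *
c=cam("wrist"); s=cam("side"); P=cloud(s)
cv2.imwrite("pics/c.png",np.hstack([c["pixels"],cv2.resize(s["pixels"][130:280,90:290],(240*2,420))])[:,:,::-1][:, :])
im=cv2.imread("pics/c.png"); cv2.imwrite("pics/c.png",cv2.resize(im,(800,int(420*800/1040))))
E
```

```text
time_s: 4.78
ee_pos: [0.5367, -0.0207, 0.1463]
eef_rot: [3.141, 0.0, 1.401]
force: [0.7, -1.1, -1.9]
grip_width: 0.0185
time_s: 5.2
ee_pos: [0.5366, -0.0206, 0.0925]
eef_rot: [-3.141, 0.0, 1.401]
force: [0.1, -0.2, -1.0]
grip_width: 0.0182
```

View pics/c.png

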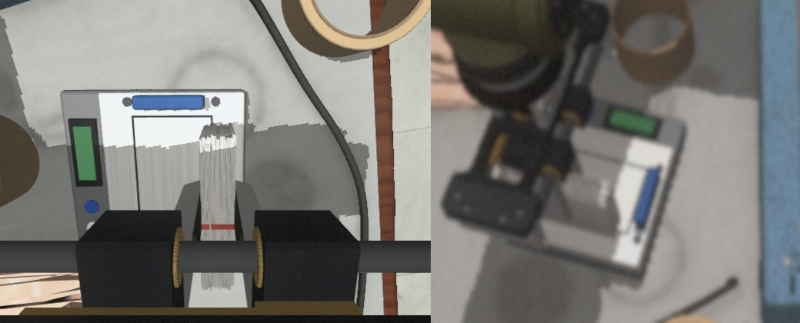

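The wrist view shows the pack held upright, parallel to the outline and over its +x edge, with the stop ahead clear of it. I lower it onto the plate.

```bash
python3 -m creep '{"translation":[[0,0,-8],[0,0,-14],[0,0,-17],[0,0,-18],[0,0,-18]],"yaw":[0,0,0,0,0],"gripper":[255,255,255,255,255]}' 
python3 -m creep '{"translation":[[0,0,-1],[0,0,-2],[0,0,-2],[0,0,-2],[0,0,-2]],"yaw":[0,0,0,0,0],"gripper":[255,255,255,255,255]}'
```

```text
time_s: 5.72
ee_pos: [0.5371, -0.0207, 0.0753]
eef_rot: [3.141, 0.0, 1.401]
force: [0.4, 0.1, -1.1]
grip_width: 0.0186
time_s: 6.13
ee_pos: [0.5372, -0.0207, 0.0734]
eef_rot: [3.14, 0.0, 1.401]
force: [0.4, -0.6, -1.7]
grip_width: 0.0184
```

```bash
python3 -m creep '{"translation":[[0,0,-1],[0,0,-1],[0,0,-1.5],[0,0,-1.5],[0,0,-1.5]],"yaw":[0,0,0,0,0],"gripper":[255,255,255,255,255]}'
python3 -m creep '{"translation":[[0,0,0],[0,0,0],[0,0,0]],"yaw":[0,0,0],"gripper":[255,255,255]}'
```

```text
time_s: 6.55
ee_pos: [0.5373, -0.0207, 0.0733]
eef_rot: [3.14, 0.0, 1.401]
force: [-8.1, -0.9, 17.0]
grip_width: 0.0184
time_s: 6.8
ee_pos: [0.5374, -0.0208, 0.0733]
eef_rot: [3.139, 0.0, 1.401]
force: [-1.0, 0.2, 2.4]
grip_width: 0.0183
```

Contact is made. I release, open fully, and rise so that only the fingertips overlap the pack's top.

```bash
python3 -m creep '{"translation":[[0,0,0],[0,0,0],[0,0,0],[0,0,0],[0,0,0]],"yaw":[0,0,0,0,0],"gripper":[200,140,80,0,0]}' 15
python3 -m creep '{"translation":[[0,0,0],[0,0,4],[0,0,10],[0,0,14],[0,0,14]],"yaw":[0,0,0,0,0],"gripper":[0,0,0,0,0]}'
python3 - <<'E'
from h import *
c=cam("wrist"); save(c,"d.png"); P=cloud(c); z=P[...,2]
m=((z>.075)&(z<.095)).astype(np.uint8)
k,l,s,_=cv2.connectedComponentsWithStats(m)
for i in range(1,k):
    if s[i,4]>150:
        q=P[l==i]; R=cv2.minAreaRect((q[:,:2]*1000).astype(np.float32)); print(s[i],np.round(R[0],1),np.round(R[1],1),round(R[2],1),np.median(q[:,2]))
E
```

```text
time_s: 7.22
ee_pos: [0.5374, -0.0207, 0.0733]
eef_rot: [3.14, 0.0, 1.401]
force: [-0.8, -0.9, -1.0]
grip_width: 0.0435
time_s: 7.63
ee_pos: [0.5379, -0.0208, 0.0886]
eef_rot: [3.138, -0.0, 1.401]
force: [0.3, 0.6, -1.0]
grip_width: 0.077
[ 258  167   45  146 5975] [537.8  -9.9] [69.9 20.5] 80.1 0.08547396363526927
[167 238  38  52 740] [497.9  -9.7] [ 9.4 21.3] 22.8 0.08586687829503734
[361 238  38  52 725] [578.1 -23.2] [21.2  9.4] 46.1 0.08585954885883698
```

View pics/d.png

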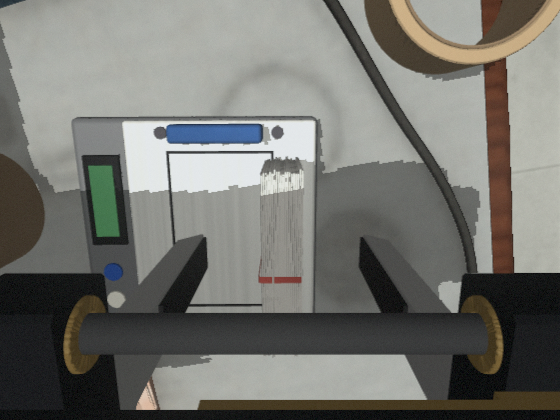

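The pack stands free between the open fingers, along the outline's +x edge. The +x finger will now push its top towards local -x, which is world (-0.986, +0.166).

```bash
python3 -m creep '{"translation":[[0,0,0],[0,0,0],[-8,1.3,0],[-18,3,0],[-29.5,5,0]],"yaw":[0,0,0,0,0],"gripper":[0,0,0,0,0]}'
python3 -m creep '{"translation":[[-3,0.5,0],[-6,1,0],[-9,1.5,0],[-12,2,0],[-15,2.5,0]],"yaw":[0,0,0,0,0],"gripper":[0,0,0,0,0]}'
python3 - <<'E'
from h import *
c=cam("wrist"); P=cloud(c); z=P[...,2]; r=c["pixels"]
hsv=cv2.cvtColor(r,cv2.COLOR_RGB2HSV); m=cv2.inRange(hsv,(0,110,60),(8,255,255)); m[:200]=0; m[:,:120]=0;m[:,450:]=0
k,l,s,_=cv2.connectedComponentsWithStats(m)
for i in range(1,k):
    if s[i,4]>40: q=P[l==i]; print(s[i],q.min(0).round(4),q.max(0).round(4),np.median(q,0).round(4))
E
```

```text
time_s: 8.1
ee_pos: [0.5073, -0.0157, 0.0876]
eef_rot: [3.139, 0.0, 1.401]
force: [-0.1, -0.7, -0.0]
grip_width: 0.0945
time_s: 8.52
ee_pos: [0.4923, -0.0132, 0.0877]
eef_rot: [3.139, 0.0, 1.401]
force: [-0.4, -0.2, 0.2]
grip_width: 0.0938
[332 276  13   7  73] [ 0.5133 -0.0251  0.0836] [ 0.5189 -0.0213  0.0872] [ 0.5161 -0.023   0.0854]
[348 277  27   8 157] [ 0.5029 -0.0272  0.0857] [0.5319 0.0541 0.2473] [ 0.526  -0.0246  0.0879]
```

The top has moved about 13 mm and is tilting. I continue.

```bash
python3 -m creep '{"translation":[[-2,0.3,0],[-4,0.7,0],[-6,1,0],[-8,1.3,0],[-10,1.7,0]],"yaw":[0,0,0,0,0],"gripper":[0,0,0,0,0]}'
python3 - <<'E'
from h import *
c=cam("wrist"); save(c,"e.png")
E
```

```text
time_s: 8.98
ee_pos: [0.4816, -0.0113, 0.0876]
eef_rot: [3.139, 0.0, 1.401]
force: [0.8, -0.5, -0.6]
grip_width: 0.094
```

View pics/e.png

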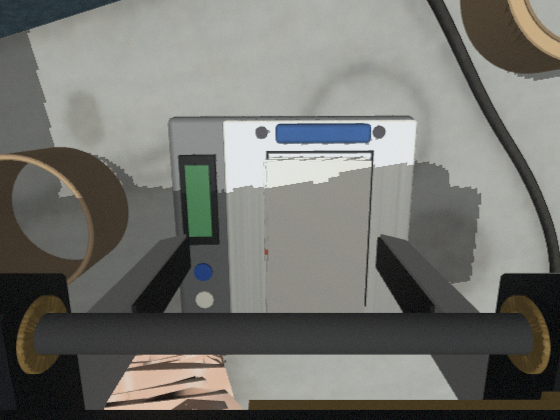

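The pack lies flat inside the outline, a few mm to -x. I rise for a clear measurement.

```bash
python3 -m creep '{"translation":[[0,0,30],[0,0,70],[10,0,105],[20,0,135],[20,0,140]],"yaw":[0,0,0,0,0],"gripper":[0,0,0,0,0]}'
cat > m.py <<'E'
from h import *
import sys
c=cam("wrist"); save(c,sys.argv[1]); P=cloud(c); z=P[...,2]
ex=np.array([np.cos(np.radians(-9.55)),np.sin(np.radians(-9.55))]); ey=np.array([-ex[1],ex[0]])
S=np.array([.502,-.0145])
L=np.stack([(P[...,:2]-S)@ex,(P[...,:2]-S)@ey],-1)
m=((z>.044)&(z<.058)&(abs(L[...,0])<.06)&(abs(L[...,1])<.0525)).astype(np.uint8)
m=cv2.morphologyEx(m,cv2.MORPH_OPEN,np.ones((5,5),np.uint8))
v,u=np.where(m); h=np.median(z[m>0])
q=ray(c,np.c_[u,v],h)[:,:2]; l=np.c_[(q-S)@ex,(q-S)@ey]*1000
R=cv2.minAreaRect(l.astype(np.float32)); print("pack local",np.round(R[0],1),np.round(R[1],1),round(R[2],2),"z",h,np.percentile(l,[1,99],0).round(1).tolist())
g=cv2.cvtColor(c["pixels"],cv2.COLOR_RGB2HSV); b=cv2.inRange(g,(100,110,60),(125,255,255)); k,lb,s,_=cv2.connectedComponentsWithStats(b)
for i in range(1,k):
    if s[i,4]>150:
        v,u=np.where(lb==i); q=ray(c,np.c_[u,v],.05)[:,:2]; q=np.c_[(q-S)@ex,(q-S)@ey]*1000
        R=cv2.minAreaRect(q.astype(np.float32)); print("blue",np.round(R[0],1),np.round(R[1],1),round(R[2],1))
E
python3 m.py f.png
```

```text
time_s: 9.45
ee_pos: [0.5037, -0.0114, 0.2328]
eef_rot: [3.131, -0.001, 1.401]
force: [0.0, -0.6, 1.1]
grip_width: 0.094
pack local [-3.1 -0.1] [90.2 56.5] 89.7 z 0.050077741314186575 [[-30.8, -44.3], [24.5, 44.8]]
blue [-0.3 59.1] [ 8.8 47.4] 89.8
blue [  0.  -56.4] [10.2 47.4] 89.5
```

View pics/f.png

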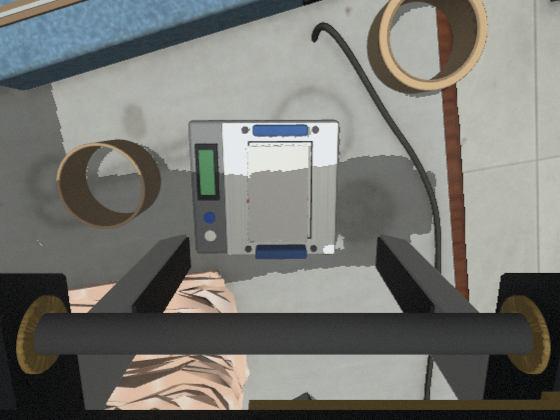

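The pack lies at local (-3.1, -0.1) mm and 0.3° off, so it needs about +3 mm across. I take it across its width as the task describes.

```bash
python3 -m creep '{"translation":[[-4.7,-2.6,-20],[-4.7,-2.6,-55],[-4.7,-2.6,-90],[-4.7,-2.6,-120],[-4.7,-2.6,-140]],"yaw":[0,0,0,0,0],"gripper":[0,0,0,0,0]}'
python3 -m creep '{"translation":[[0,0,-12],[0,0,-24],[0,0,-32],[0,0,-36],[0,0,-36]],"yaw":[0,0,0,0,0],"gripper":[0,0,0,0,0]}'
```

```text
time_s: 9.92
ee_pos: [0.4958, -0.0138, 0.0868]
eef_rot: [3.139, -0.0, 1.401]
force: [0.3, -0.8, -1.2]
grip_width: 0.0939
time_s: 10.33
ee_pos: [0.4947, -0.0137, 0.051]
eef_rot: [3.141, 0.0, 1.401]
force: [-8.5, 0.8, 14.0]
grip_width: 0.0936
```

The fingertips just touch the plate (14 N). I raise 4 mm, recentre over the pack, then close.

```bash
python3 -m creep '{"translation":[[0,0,3],[2,0,4],[4.3,-0.5,4],[4.3,-0.5,4],[4.3,-0.5,4]],"yaw":[0,0,0,0.003,0.003],"gripper":[0,0,0,0,0]}'
python3 -m creep '{"translation":[[0,0,0],[0,0,0],[0,0,0],[0,0,0],[0,0,0]],"yaw":[0,0,0,0,0],"gripper":[255,255,255,255,255]}' 15
python3 -m creep '{"translation":[[0,0,0],[0,0,0],[0,0,0]],"yaw":[0,0,0],"gripper":[255,255,255]}' 20
```

```text
time_s: 10.75
ee_pos: [0.499, -0.0142, 0.0548]
eef_rot: [3.141, 0.0, 1.404]
force: [0.7, 0.1, 0.3]
grip_width: 0.0941
time_s: 11.17
ee_pos: [0.499, -0.0142, 0.0548]
eef_rot: [3.141, 0.0, 1.404]
force: [0.0, -0.9, -0.3]
grip_width: 0.0643
time_s: 11.42
ee_pos: [0.499, -0.0142, 0.0548]
eef_rot: [3.141, 0.0, 1.404]
force: [0.0, -0.3, -0.7]
grip_width: 0.0528
```

```bash
python3 -m creep '{"translation":[[0,0,2],[0,0,6],[1.5,0,6],[3,0,6],[3,0,6]],"yaw":[0,0,0,0,0],"gripper":[255,255,255,255,255]}'
python3 -m creep '{"translation":[[0,0,-2],[0,0,-4],[0,0,-5],[0,0,-5.5],[0,0,-5.5]],"yaw":[0,0,0,0,0],"gripper":[255,255,255,255,255]}'
```

```text
time_s: 11.83
ee_pos: [0.5023, -0.0142, 0.0608]
eef_rot: [3.141, 0.0, 1.404]
force: [-0.3, 0.1, -2.2]
grip_width: 0.0528
time_s: 12.25
ee_pos: [0.5022, -0.0142, 0.0551]
eef_rot: [3.141, 0.0, 1.404]
force: [-0.1, 1.0, -1.3]
grip_width: 0.0531
```

```bash
python3 -m creep '{"translation":[[0,0,-0.5],[0,0,-0.8],[0,0,-0.8]],"yaw":[0,0,0],"gripper":[255,255,255]}'
python3 -m creep '{"translation":[[0,0,0],[0,0,0],[0,0,0],[0,0,0],[0,0,0]],"yaw":[0,0,0,0,0],"gripper":[120,110,60,0,0]}'
python3 -m creep '{"translation":[[0,0,0],[0,0,0],[0,0,15],[0,0,45],[0,0,80]],"yaw":[0,0,0,0,0],"gripper":[0,0,0,0,0]}'
python3 -m creep '{"translation":[[0,0,40],[0,0,75],[0,0,95],[0,0,98],[0,0,98]],"yaw":[0,0,0,0,0],"gripper":[0,0,0,0,0]}'
python3 m.py g.png
python3 - <<'E'
from h import *
im=cv2.imread("pics/g.png")[90:290,150:400]; cv2.imwrite("pics/g2.png",cv2.resize(im,(750,600)))
for n in("scene",):
    c=cam(n); P=cloud(c); x,y,z=P[...,0],P[...,1],P[...,2]
    m=((y>.25)&(x>.35)&(x<.6)&(z>.05)&(z<.08)).astype(np.uint8); k,l,s,_=cv2.connectedComponentsWithStats(m)
    for i in range(1,k):
        if s[i,4]>60: q=P[l==i]; print("rack",np.round(cv2.minAreaRect((q[:,:2]*1000).astype(np.float32)),1) if 0 else cv2.minAreaRect((q[:,:2]*1000).astype(np.float32)),np.median(q[:,2]))
E
```

```text
time_s: 12.5
ee_pos: [0.5023, -0.0142, 0.0548]
eef_rot: [3.141, 0.0, 1.404]
force: [-2.4, 1.0, 5.2]
grip_width: 0.0526
time_s: 12.92
ee_pos: [0.5023, -0.0142, 0.0547]
eef_rot: [3.141, 0.0, 1.404]
force: [0.1, -0.5, 0.3]
grip_width: 0.0702
time_s: 13.33
ee_pos: [0.5013, -0.0141, 0.1344]
eef_rot: [-3.139, 0.0, 1.404]
force: [0.5, 0.1, -0.3]
grip_width: 0.0939
time_s: 13.75
ee_pos: [0.5015, -0.0142, 0.2331]
eef_rot: [-3.141, 0.0, 1.404]
force: [0.1, -0.4, -1.2]
grip_width: 0.094
pack local [-0.5  0.3] [89.8 56.4] 89.93 z 0.050052335521040436 [[-28.3, -43.5], [27.1, 44.4]]
blue [ 0.3 59.3] [ 8.7 47.4] 90.0
blue [  0.4 -57.5] [ 9.6 47.4] 88.7
rack ((498.2127380371094, 325.1419677734375), (100.0255126953125, 21.9299373626709), 88.35270690917969) 0.06729091050506703
```

View pics/g2.png

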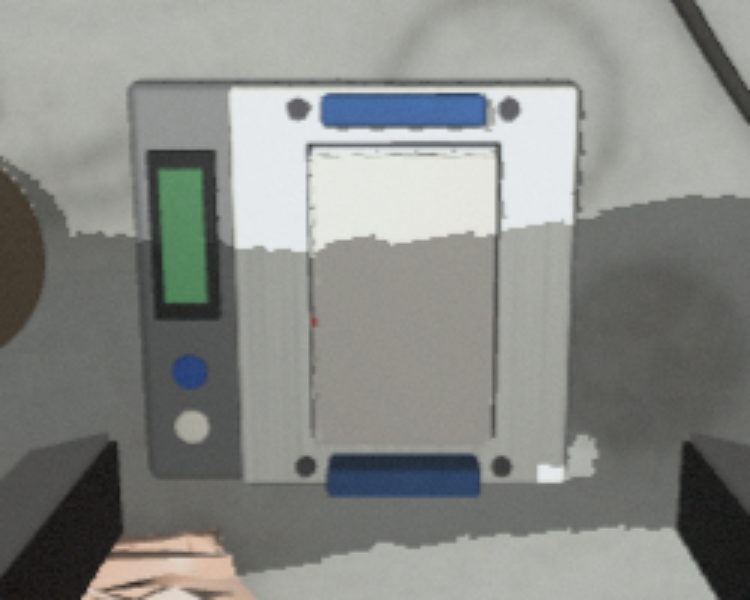

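The pack lies flat inside the outline, with the line visible on three sides. It is centred within about 1 mm and aligned to 0.1°. The robot is 0.2 m clear, and the green pack is unmoved in the rack.

```bash
python3 -c "
from station import ctrl
print(ctrl.get_obs()['time_s']); print(ctrl.hand_in())"
```

```text
13.85
the job is handed in; nothing more can be done
None
```

The red-banded pack now lies flat on the check scale's plate, inside the printed outline with its long side running from stop to stop. I took it from the rack by its thickness and stood it on edge on the plate. A finger tipped it over, and I gripped it again across its width (opening 52.8 mm) to move it 3 mm to centre. The job was handed in at 13.85 s.

**Red pack:** the last wrist-camera check put its centre about (-0.5, +0.3) mm from the outline's centre, turned 0.1°. The outline line showed on three sides. The midpoint of the two stops measured about 0.6 mm further along than the pack's centre, which is within the 2 mm camera calibration.

**Green pack:** it stands in the rack where it was, with its measured position unchanged to about 0.1 mm.

**Forces:** the highest wrist-force readings were brief: about 19 N setting the pack down on edge, and about 16 N when the fingertips touched the plate before the second grip. I raised the gripper 4 mm before closing. The gripper ended open and about 0.2 m above the plate. No check failed.

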